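# Hook a dropped cutting die out from behind the press guard

### The arm

A 6-joint arm with a two-finger parallel gripper is mounted at the origin on the work surface. World frame = base frame: x ahead of the robot, y to its left, z up, the work surface at z = 0. Lengths are in m, angles in rad, forces in N, time in s.
With the tool pointing down it reaches from about 0.35 to 0.95 m from the base axis. Payload 17.4 kg.
Tool frame: the origin (TCP) lies at the very end of the fingers, on their centre line; the grasp point (between the pads) lies 19 mm behind it; z points along the fingers, y is the line along which they close (so a half turn about z gives the same grasp; the last joint's range is limited). The gripper opens to 93 mm and grips with 3 to 60 N. Pads are 15 mm wide; open, the fingers measure 128 mm over their backs; the gripper's body (75 mm by 188 mm) begins 65 mm behind the grasp point.
Start: joints at [-1.317, 0.116, 1.442, -0, 1.584, -0.038], TCP at [0.194, -0.646, 0.219] pointing down, gripper open.
Joint ranges: [-2.83, 2.83], [-0.83, 2.19], [0.07, 2.5], [-1.14, 4.28], [0.01, 3], [-2.97, 2.97]. Speed limits (rad/s): [1.89, 1.89, 2.22, 3.14, 3.14, 3.14].

### API

Orientations are given as [roll, pitch, yaw] about the fixed x, y, z axes, in that order (R = Rz(yaw) Ry(pitch) Rx(roll)).
In Python, from bench import robot, read_camera, camera_params gives the robot as it stands.
- The arm moves only by the tool move_arm, never from a script. Its argument "moves" is a list of rows, each an object with "travel": the shift along the tool's x, y, z in mm, a list of three; "rot": the turn, a rotation vector about the tool's x, y, z in degrees, a list of three; "jaw": the gripper's target within -1 to 1 (shut at 1, half-way at 0, fully open at -1). In form: [{"travel": [x, y, z], "rot": [rx, ry, rz], "jaw": jaw}, ...]. A call has 1 to 12 rows; each row shifts and turns the commanded pose from where the row before left it, along the tool's axes as they then stand; what a row does not reach is not made up. A row lasts 1/8 s, in which the tool goes at most 62.5 mm and 10.7 degrees, less where a joint would pass 70% of its speed; a pose out of reach is approached as far as the arm can. A call is refused whole if a number of a shift passes 62.5 or a number of a turn 10.7, either way. A call with a gripper value outside its range is refused whole. The fingers move at their own pace and stop on an object; the grip force is fixed at half the most. Time passes only in rows, so rows that do not move let the fingers close. It gives the time, the measured TCP pose, the force, the opening and the grip force at its end, in the units of the state.
- robot.get_obs(): the state, without advancing time (a new reading comes with each control period).
- read_camera(name): name is "scene" or "top" or "wrist"; returns (picture, depth): 400x640x3 uint8, red, green, blue; 400x640 float32, m along the optical axis (not along the pixel's ray), 0 where there is no reading.
- camera_params(name): a dict with "mtx" (3x3 intrinsics, pixels), "T" (4x4, takes a point from camera to world coordinates). Camera axes: x right, y down, z forward; pixel columns grow to the right and rows downward; lengths in m; the calibration is good to about 2 mm. A picture is of the moment at which its call begins: read the wrist's pose just before it. camera_params takes no time and is no camera call; for the wrist camera it gives the pose at the moment of the call.
- robot.close_job(): hands the job in; it is judged then, once.
The state is a dict: "clock": time; "qpos": joint angles; "qvel": joint speeds; "joint_torque": joint torques, N m; "eef_pos": TCP position; "orientation": TCP orientation; "contact_force": force on the tool from outside, world axes, zero at the start; "ft_torque": the same for the moment, N m; "grip_width": finger opening in m; "grip_force": force on a finger pad.
Only numpy, scipy, OpenCV 4.12 (cv2) and the standard library are available. Lean on these libraries where they do the work, as an engineer would, in place of code of your own. Each camera call takes 0.05 s, during which the arm holds its last target. There are 200 camera calls.

### The job

A D-shaped steel cutting die has dropped behind the bar guard of the bench roller press, too deep for the fingers. Take the hooked rod from its rest, reach it in under the guard, hook the die and draw it right out in front of the guard with the rod; then lay the rod back in both cradles of its rest as it was, and set the die gently down flat inside the plywood tray. Leave the other things on the bench where they are.

Things in the scene. Friction and masses are not known exactly. Their poses are not given: they have to be found in the camera images.
- guard: Fixed steel bar guard, 320 wide, on the bench. Origin on the bench under its middle; +x points inward from the open mouth (at x = -120) to the rubber roller, z up. Roof of bars (8 thick, 48 apart) along y at height 195, x = -120 to 120, and one along x in the middle at height 201. Side plates and 12 mm posts at y = +-160. Roller at x = 151 to 199, 54 high; bearing blocks at its ends, 130 high.
- guard_lip (a point): Middle of the mouth's upper edge (the lip), a bar along y at height 195, guard x = -120. The mouth below it is clear down to the bench. Axes as the guard's.
- guard_visor (a point): Middle of the visor's outer edge, guard x = -190, height 280. The visor's bars slope from the lip up and outward to here, over the bench in front of the mouth, so a hand held upright is stopped by it: the hand must lean back, away from the mouth, to reach in with the rod.
- rest: Fixed wooden rest: base 170 x 60 x 12, two cradles 12 thick at x = -50 and +75 (x runs along the rod to the hook end; z up). Origin on the bench below where the middle of the rod's handle belongs. Each cradle is an open flared slot, floor at height 79, 16 wide at the floor, about 43 at its top, height 97.
- rest_seat (a point): Point 85 mm above the rest's origin, where the rod's origin lies when the rod is in the rest; axes as the rest's.
- rod: Loose hooked rod, 130 g, 232 long. Origin at the middle of its dark wooden handle, on the axis; x to the hook end, z up. Handle 66 long (x = -33 to 33), 22 wide, 24 high. Steel tail of 12 diameter behind it to x = -67; steel shaft of 12 diameter to x = 165, where the hook, 12 thick, turns straight down and ends 61 below the axis. Starts level in the rest, hook down, tail and shaft in the cradles.
- hook_tip (a point): Lowest point of the rod's hook: rod x = 165, z = -61.
- die: Loose steel cutting die, about 220 g, lying flat: a D-shaped upright band, open above and below, 96 long (x), 56 wide (y), 30 high, wall 5. Origin at its middle, on its underside. Straight sides from x = -48 (square end) to 18, then rounded to 48. The inside, 46 wide and about 86 long, takes the hook. Starts on the bench under the guard, 140 to 170 behind the lip.
- tray: Fixed open plywood tray 180 x 180, 26 high, walls and floor 5 thick. Origin under its middle on the bench; the inner floor is at height 5.
- last: Bystander: wooden shoe last, about 235 long and 90 high, origin under its middle.
- round_die: Bystander: round steel cutting die, a ring 84 across and 30 high, origin under its middle; not the one wanted.
- glue: Bystander: upright tin can, 80 across and 100 high, origin under its middle.
Mind the look-alikes: they are no part of the job. Leave any purple look-alike of the rod alone.

How it is judged:
On the way, in this order (a step that is already met when the one before it is completed fails the run):
1. the rod's hook bears on the die while the die is still behind the lip (contact force between rod and die above 0.15 N and x of die in the frame of guard above -0.07 m), for 0.05 s.
2. the die has been drawn with the rod out in front of the guard, flat on the bench, before the fingers touch it (its middle more than 50 mm outside the lip) (x of die in the frame of guard below -0.17 m and contact force between the fingers and die below 0.1 N and height (world z) of die below 0.01 m), for 0.2 s.
At the end, for the whole second after the job is handed in: The die lies flat and still on the tray's floor (inside the walls, its underside within 7 mm of the floor, tilt under 0.12 rad), let go; the rod lies still in both cradles of its rest, hook end forward and down, its handle's middle within 22 mm of its place and in line within 0.1 rad (x of die in the frame of tray between -0.075 and 0.075 m and y of die in the frame of tray between -0.075 and 0.075 m and height (world z) of die below 0.012 m and angle between die's own z axis and vertical below 0.12 rad and linear speed of each of die, rod below 0.02 m/s and contact force between the fingers and die below 0.05 N and distance between rod and rest_seat below 0.022 m and z of rod in the frame of rest between 0.079 and 0.092 m and angle between the x axis of rod and the x axis of rest, either way round below 0.1 rad and angle between rod's own z axis and vertical below 0.35 rad and x of hook_tip in the frame of rest above 0.1 m); the robot touches nothing.
It fails at once if the fingers touch the die while it is still behind or under the guard's lip (contact force between the fingers and die above 0.3 N and x of die in the frame of guard above -0.12 m).
It fails at once if the die is dropped into the tray (falls free at over 0.6 m/s) (linear speed of die above 0.6 m/s and contact force between the fingers and die below 0.05 N and horizontal distance between die and tray below 0.13 m).
It fails at once if the guard is struck (over 40 N) (contact force between guard and anything else above 40 N).
It fails at once if the last, the round die or the can is moved by more than 30 mm (distance of any of last, round_die, glue from where it was at the start of the episode above 0.03 m).
It also fails if it takes over 72 s, if anything falls off the work surface, if the arm or the gripper's body presses on something with over 40 N, if the wrist force passes 120 N, or if a joint passes its speed limit or range.

## Working session

There is one attempt and no reset: what is moved stays moved. The work goes in short steps, Python scripts to look and compute and a tool call to move; the robot and the scene stay as the last step left them, time stands still between calls to the robot, and variables do not carry over. Pictures are saved under pics/ and viewed, at most 10 in all, crops included, and the job is handed in when it is done.

Besides the shell and the picture viewer there is one more tool, called after ">>>" by a JSON object that holds its "api" and its "payload". move_arm: Moves the arm, as the interface text tells. Its arguments: {"type":"object","properties":{"moves":{"type":"array","items":{"type":"object","properties":{"travel":{"type":"array","items":{"type":"number"}},"rot":{"type":"array","items":{"type":"number"}},"jaw":{"type":"number"}}}}},"required":["moves"]}

```bash
ls; mkdir -p pics; cat > h.py <<'E'
import numpy as np, cv2
from bench import robot, read_camera, camera_params
from scipy.spatial.transform import Rotation as R
def save(n,f):
    p,d=read_camera(n); c=camera_params(n); np.savez(f'pics/{f}.npz',p=p,d=d,K=c['mtx'],T=c['T']); cv2.imwrite(f'pics/{f}.png',p[:,:,::-1])
def load(f):
    z=np.load(f'pics/{f}.npz'); return z['p'],z['d'],z['K'],z['T']
def cloud(f):
    p,d,K,T=load(f); v,u=np.mgrid[:d.shape[0],:d.shape[1]]
    P=np.stack([(u-K[0,2])/K[0,0]*d,(v-K[1,2])/K[1,1]*d,d],-1)
    return P@T[:3,:3].T+T[:3,3]
E
python3 - <<'E'
from h import *
save('scene','s0');save('top','t0')
for f in('s0','t0'):
    _,d,K,T=load(f);print(K.round(1).tolist(),T.round(3).tolist(),(d>0).mean())
print(robot.get_obs())
E
```

```text
pics
[[447.0, 0.0, 323.1], [0.0, 447.0, 197.3], [0.0, 0.0, 1.0]] [[0.786, 0.373, -0.493, 1.098], [0.618, -0.492, 0.613, -0.678], [-0.014, -0.787, -0.617, 0.851], [0.0, 0.0, 0.0, 1.0]] 0.99588671875
[[482.1, 0.0, 321.4], [0.0, 482.1, 194.0], [0.0, 0.0, 1.0]] [[0.032, -0.977, 0.211, 0.268], [-0.999, -0.033, 0.001, -0.028], [0.006, -0.211, -0.977, 1.434], [0.0, 0.0, 0.0, 1.0]] 0.9961640625
{'clock': 0.1, 'qpos': array([-1.31679613e+00,  1.16473291e-01,  1.44221136e+00,  1.49568932e-05,
        1.58401651e+00, -3.77788836e-02]), 'qvel': array([-0.00169194, -0.00083285, -0.00167261,  0.00189184,  0.00047414,
       -0.0009619 ]), 'joint_torque': array([ 4.68821760e-03, -7.22885442e+01, -6.23861146e+01,  7.82644632e-02,
        2.27366301e-02, -4.07325365e-05]), 'eef_pos': array([ 0.19412962, -0.6462825 ,  0.21794722]), 'orientation': array([-3.14048550e+00, -5.68133089e-05,  2.91779240e-01]), 'contact_force': array([-1.37202363, -0.63520078, -0.7343687 ]), 'ft_torque': array([-0.00582353, -0.06959258,  0.01930101]), 'grip_force': 0.0, 'grip_width': 0.09315458539295333}
```

View pics/s0.png

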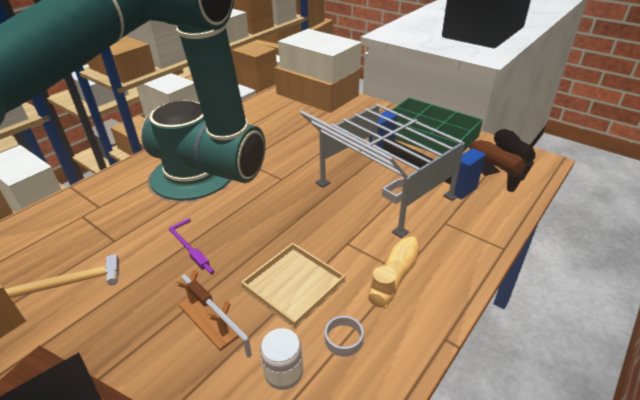

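View pics/t0.png

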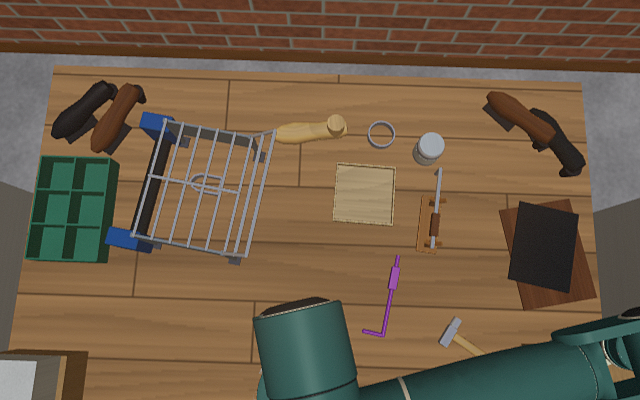

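```bash
python3 - <<'E'
from h import *
P=cloud('t0'); p,d,K,T=load('t0')
z=P[...,2];x=P[...,0];y=P[...,1]
print('bench z',np.median(z[280:300,140:240]))
def st(m,n):
    q=P[m]; print(n,len(q),'min',q.min(0).round(3),'max',q.max(0).round(3),'mean',q.mean(0).round(3))
hsv=cv2.cvtColor(p,cv2.COLOR_RGB2HSV)
# guard bars
def roi(r0,r1,c0,c1):
    m=np.zeros(z.shape,bool);m[r0:r1,c0:c1]=1;return m
g=roi(100,270,100,290)
roof=g&(z>.185)&(z<.199); st(roof,'roof')
vis=g&(z>.262); st(vis,'visor edge')
rc=P[roof];r=cv2.minAreaRect((rc[:,:2]*1000).astype(np.float32));print(r,cv2.boxPoints(r).round())
r=cv2.minAreaRect((P[vis][:,:2]*1000).astype(np.float32));print('visor',r,cv2.boxPoints(r).round().tolist())
rodm=roi(160,260,415,455)&(z>.07); st(rodm,'rod')
r=cv2.minAreaRect((P[rodm][:,:2]*1000).astype(np.float32));print(r,cv2.boxPoints(r).round().tolist())
t=roi(155,235,325,405)&(z>.018)&(z<.04);r=cv2.minAreaRect((P[t][:,:2]*1000).astype(np.float32));print('tray',r,cv2.boxPoints(r).round().tolist())
dm=roi(165,205,180,235)&(z>.012)&(z<.05);st(dm,'die');r=cv2.minAreaRect((P[dm][:,:2]*1000).astype(np.float32));print('die',r,cv2.boxPoints(r).round().tolist())
np.set_printoptions(linewidth=200)
a=cv2.resize(p[100:270,100:290,::-1],None,fx=4,fy=4,interpolation=cv2.INTER_CUBIC)[:600]
cv2.imwrite('pics/c1.png',a)
b=cv2.resize(p[150:270,370:460,::-1],None,fx=5,fy=5,interpolation=cv2.INTER_CUBIC)
cv2.imwrite('pics/c2.png',b)
E
```

```text
bench z 0.00023523158617688722
roof 1820 min [0.37  0.163 0.185] max [0.738 0.466 0.199] mean [0.547 0.312 0.195]
visor edge 709 min [ 0.268 -0.028  0.262] max [0.683 0.17  1.434] mean [0.472 0.097 0.489]
((553.0882568359375, 313.44195556640625), (255.71420288085938, 333.2069396972656), 80.59938049316406) [[368. 215.]
 [697. 160.]
 [738. 412.]
 [410. 467.]]
visor ((455.3197937011719, 112.1806640625), (438.5136413574219, 162.95396423339844), 16.294755935668945) [[222.0, 129.0], [268.0, -28.0], [689.0, 95.0], [643.0, 252.0]]
rod 618 min [ 0.268 -0.382  0.07 ] max [ 0.65  -0.028  1.434] mean [ 0.506 -0.341  0.132]
((409.1231689453125, -253.26309204101562), (152.15020751953125, 510.50634765625), 48.6591911315918) [[167.0, -142.0], [551.0, -479.0], [651.0, -365.0], [268.0, -28.0]]
tray ((581.3944091796875, -154.33761596679688), (180.2279052734375, 183.12789916992188), 87.07044982910156) [[485.0, -240.0], [668.0, -249.0], [677.0, -69.0], [495.0, -60.0]]
die 178 min [0.561 0.272 0.012] max [0.626 0.371 0.038] mean [0.598 0.323 0.027]
die ((595.6563720703125, 323.8995056152344), (95.84245300292969, 56.728660583496094), 81.36141204833984) [[560.0, 281.0], [617.0, 272.0], [631.0, 367.0], [575.0, 376.0]]
```

View pics/c1.png

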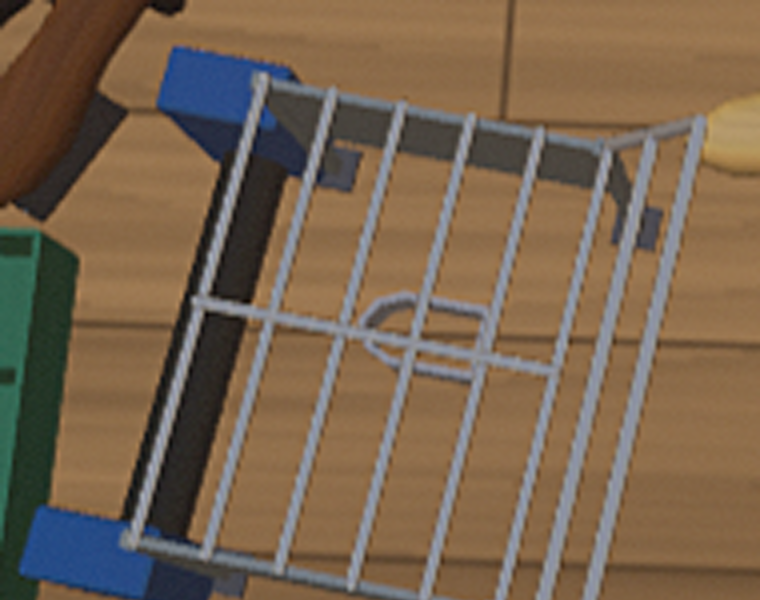

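View pics/c2.png

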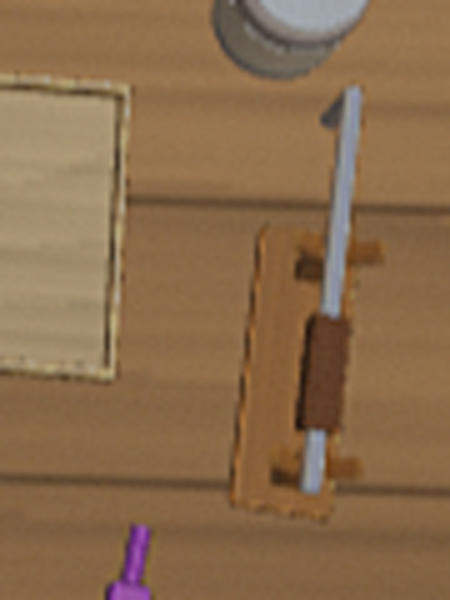

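```bash
python3 - <<'E'
from h import *
p,d,K,T=load('t0');P=cloud('t0');z=P[...,2]
Ps=cloud('s0');ps,ds,_,_=load('s0')
# merge clouds w/ colours
Q=np.vstack([P[d>0],Ps[ds>0]]);C=np.vstack([p[d>0],ps[ds>0]]);V=np.r_[np.zeros((d>0).sum()),np.ones((ds>0).sum())]
H=cv2.cvtColor(C[None].astype(np.uint8),cv2.COLOR_RGB2HSV)[0].astype(int)
box=lambda a,b,c,e,f,g:(Q[:,0]>a)&(Q[:,0]<b)&(Q[:,1]>c)&(Q[:,1]<e)&(Q[:,2]>f)&(Q[:,2]<g)
rd=box(.33,.72,-.43,-.28,.075,.12)
steel=rd&(H[:,1]<70); wood=rd&(H[:,1]>90)&(H[:,2]<130)
for v in(0,1):
  for n,m in(('steel',steel),('wood',wood)):
    q=Q[m&(V==v)]
    if len(q)<5: print(v,n,len(q));continue
    c=np.median(q,0);u=np.linalg.svd((q-q.mean(0))[:,:2])[2][0];u*=np.sign(u[0])
    s=(q-q.mean(0))[:,:2]@u
    print(v,n,len(q),'mean',q.mean(0).round(4),'yaw',np.degrees(np.arctan2(u[1],u[0])).round(2),'ends',(q.mean(0)[:2]+u*s.min()).round(4),(q.mean(0)[:2]+u*s.max()).round(4),'ztop',np.percentile(q[:,2],95).round(4))
# guard: lip & rear roof bar + die per view
for v in(0,1):
  m=box(.3,.8,.05,.5,.19,.1985)&(V==v)&(H[:,1]<70)
  q=Q[m];r=cv2.minAreaRect((q[:,:2]*1000).astype(np.float32));print(v,'roof',len(q),r)
  m=box(.3,.8,.0,.3,.272,.3)&(V==v);q=Q[m];r=cv2.minAreaRect((q[:,:2]*1000).astype(np.float32));print(v,'visor',len(q),r,q[:,2].max())
  m=box(.53,.66,.25,.4,.02,.04)&(V==v)&(H[:,1]<80);q=Q[m]
  if len(q)>5:r=cv2.minAreaRect((q[:,:2]*1000).astype(np.float32));print(v,'die',len(q),r,cv2.boxPoints(r).round().tolist(),np.percentile(q[:,2],90))
# can, round die
for v in (0,1):
  m=box(.6,.75,-.42,-.3,.08,.115)&(V==v);print('can',m.sum(),Q[m].mean(0) if m.sum() else 0, Q[m].min(0) if m.sum() else 0)
E
```

```text
0 steel 611 mean [ 0.6412 -0.3446  0.0937] yaw 3.03 ends [ 0.4175 -0.3565] [ 0.722  -0.3404] ztop 0.1028
0 wood 295 mean [ 0.4829 -0.348   0.0922] yaw -8.31 ends [ 0.4256 -0.3396] [ 0.564  -0.3599] ztop 0.1002
1 steel 1030 mean [ 0.6498 -0.3508  0.0953] yaw 1.99 ends [ 0.4142 -0.3589] [ 0.7209 -0.3483] ztop 0.1019
1 wood 358 mean [ 0.4857 -0.3513  0.0929] yaw -6.95 ends [ 0.4323 -0.3448] [ 0.5613 -0.3605] ztop 0.0993
0 roof 1335 ((551.7786865234375, 312.6428527832031), (252.92416381835938, 330.87860107421875), 80.6007080078125)
0 visor 560 ((520.939208984375, 125.21538543701172), (20.301820755004883, 328.1526184082031), 79.70919036865234) 0.2914263417436771
0 die 149 ((595.4613647460938, 322.61602783203125), (93.24602508544922, 56.728660583496094), 81.36141204833984) [[560.0, 281.0], [617.0, 272.0], [631.0, 364.0], [574.0, 373.0]] 0.03394797182595051
1 roof 1052 ((551.7880859375, 310.77130126953125), (251.20176696777344, 329.30767822265625), 80.71062469482422)
1 visor 426 ((519.259521484375, 123.42257690429688), (14.897224426269531, 329.5081481933594), 81.19918060302734) 0.2875476768031867
1 die 158 ((592.7510375976562, 318.4095458984375), (89.71527862548828, 58.69833755493164), 82.98976135253906) [[558.0, 277.0], [616.0, 270.0], [627.0, 359.0], [569.0, 367.0]] 0.031869683543635355
can 646 [ 0.70295447 -0.34159649  0.096868  ] [ 0.60033505 -0.38067263  0.08005726]
can 1368 [ 0.70881586 -0.34835841  0.09712518] [ 0.6009677  -0.38095569  0.08014102]
```

```bash
python3 - <<'E'
from h import *
for f in('t0','s0'):
  p,d,K,T=load(f);P=cloud(f);H=cv2.cvtColor(p,cv2.COLOR_RGB2HSV).astype(int)
  m=(d>0)&(P[...,0]>.39)&(P[...,0]<.65)&(P[...,1]>-.43)&(P[...,1]<-.28)&(P[...,2]>.086)&(P[...,2]<.11)
  st=m&(H[...,1]<70)
  q=P[st];A=np.polyfit(q[:,0],q[:,1],1)
  for _ in range(5):
    k=abs(np.polyval(A,q[:,0])-q[:,1])<.008;A=np.polyfit(q[k,0],q[k,1],1)
  q=q[k];print(f,'yaw',np.degrees(np.arctan(A[0])).round(2),'y@.48',np.polyval(A,.48).round(4),len(q),'xmin',q[:,0].min().round(4),'ztop',[np.percentile(q[q[:,0]<.46,2],90).round(4),np.percentile(q[q[:,0]>.55,2],90).round(4)])
  w=m&(H[...,1]>90)&(abs(np.polyval(A,P[...,0])-P[...,1])<.010)
  vv=p.max(-1)
  xs=P[w][:,0];print(np.c_[np.histogram(xs,np.arange(.40,.60,.01))[0],np.arange(.40,.59,.01)].round(2).tolist())
  g=P[st&(P[...,2]>0)];gx=np.sort(q[:,0]);dg=np.diff(gx);i=dg.argmax();print('steel gap',gx[i],gx[i+1])
E
```

```text
t0 yaw -7.03 y@.48 -0.3465 216 xmin 0.4165 ztop [np.float64(0.0931), np.float64(0.0939)]
[[0.0, 0.4], [0.0, 0.41], [0.0, 0.42], [0.0, 0.43], [2.0, 0.44], [27.0, 0.45], [25.0, 0.46], [24.0, 0.47], [28.0, 0.48], [27.0, 0.49], [27.0, 0.5], [5.0, 0.51], [0.0, 0.52], [0.0, 0.53], [0.0, 0.54], [0.0, 0.55], [0.0, 0.56], [0.0, 0.57], [0.0, 0.58]]
steel gap 0.44832887524305565 0.5126456521015798
s0 yaw -6.95 y@.48 -0.3479 363 xmin 0.4136 ztop [np.float64(0.0927), np.float64(0.0924)]
[[0.0, 0.4], [0.0, 0.41], [0.0, 0.42], [1.0, 0.43], [5.0, 0.44], [30.0, 0.45], [39.0, 0.46], [34.0, 0.47], [39.0, 0.48], [37.0, 0.49], [41.0, 0.5], [24.0, 0.51], [0.0, 0.52], [0.0, 0.53], [0.0, 0.54], [0.0, 0.55], [0.0, 0.56], [0.0, 0.57], [0.0, 0.58]]
steel gap 0.4474629861795941 0.5118342524394569
```

```bash
cat >> h.py <<'E'
def pose(g,yaw,lean,back=0):
    "TCP pos + R for a grasp point g, yaw deg, lean deg, set back along tool z"
    r=R.from_euler('z',yaw,degrees=True)*R.from_euler('x',180,degrees=True)*R.from_euler('y',lean,degrees=True)
    return np.array(g)+r.apply([0,0,.019-back]),r
def togo(t,r):
    "turn (deg, body) first, then shift in the NEW tool axes (mm)"
    o=robot.get_obs();r0=R.from_euler('xyz',o['orientation']);w=np.degrees((r0.inv()*r).as_rotvec())
    print('rot',w.round(2),'shift in final axes',((r.inv().apply(t-o['eef_pos']))*1000).round(1),'in present axes',((r0.inv().apply(t-o['eef_pos']))*1000).round(1),'clock',o['clock'])
E
python3 - <<'E'
from h import *
togo(*pose([.480,-.347,.086],-7,35,.18))
E
```

```text
rot [-7.3  34.5  22.95] shift in final axes [ 126.9 -331.9   88.9] in present axes [ 275.3 -241.5    0.3] clock 0.1
```

>>> {"api": "move_arm", "payload": {"moves": [{"travel":[0,0,0],"rot":[-1.45,6.9,4.6],"jaw":-1},{"travel":[0,0,0],"rot":[-1.45,6.9,4.6],"jaw":-1},{"travel":[0,0,0],"rot":[-1.45,6.9,4.6],"jaw":-1},{"travel":[0,0,0],"rot":[-1.45,6.9,4.6],"jaw":-1},{"travel":[0,0,0],"rot":[-1.45,6.9,4.6],"jaw":-1},{"travel":[18,-47,12.5],"rot":[0,0,0],"jaw":-1},{"travel":[18,-47,12.5],"rot":[0,0,0],"jaw":-1},{"travel":[18,-47,12.5],"rot":[0,0,0],"jaw":-1},{"travel":[18,-47,12.5],"rot":[0,0,0],"jaw":-1},{"travel":[18,-47,12.5],"rot":[0,0,0],"jaw":-1},{"travel":[18,-47,12.5],"rot":[0,0,0],"jaw":-1},{"travel":[18,-47,12.5],"rot":[0,0,0],"jaw":-1}]}}

```text
clock: 1.6
eef_pos: [0.3871, -0.3373, 0.2191]
orientation: [-3.141, -0.611, -0.123]
contact_force: [0.6, -0.8, 0.3]
grip_width: 0.0934
grip_force: 0.0
```

```bash
python3 - <<'E'
from h import *
togo(*pose([.480,-.347,.086],-7,35,.1))
save('wrist','w1')
p,d,K,T=load('w1');P=cloud('w1');H=cv2.cvtColor(p,cv2.COLOR_RGB2HSV).astype(int)
m=(d>0)&(P[...,0]>.39)&(P[...,0]<.65)&(P[...,1]>-.43)&(P[...,1]<-.28)&(P[...,2]>.084)&(P[...,2]<.11)
w=P[m&(P[...,2]>.094)&(P[...,0]>.43)&(P[...,0]<.53)];print(len(w),w.mean(0) if len(w) else 0,w.min(0),w.max(0))
q=P[m&(H[...,1]<70)&(P[...,0]<.62)]
A=np.polyfit(q[:,0],q[:,1],1);print('yaw',np.degrees(np.arctan(A[0])),np.polyval(A,.48),len(q),np.percentile(q[:,2],90))
E
```

```text
rot [ 0.03 -0.02 -0.05] shift in final axes [ 0.2 -1.7 81.6] in present axes [ 0.1 -1.7 81.6] clock 1.6
1604 [ 0.47594984 -0.34300573  0.09788795] [ 0.43000803 -0.36514739  0.09406583] [ 0.51340897 -0.31186192  0.1004016 ]
yaw -6.882714566328454 -0.34379746349100065 1346 0.0927108918062943
```

View pics/w1.png

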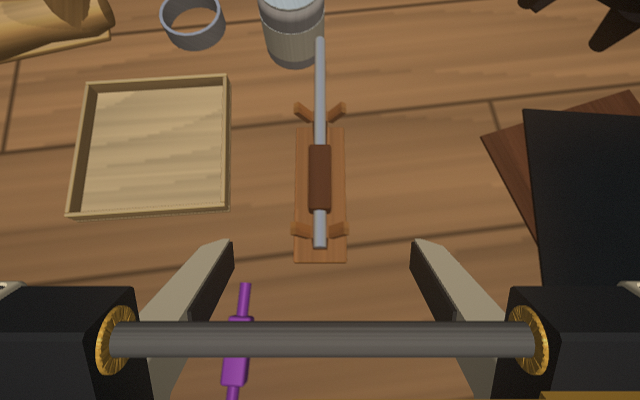

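>>> {"api": "move_arm", "payload": {"moves": [{"travel":[0,-3.5,45],"rot":[0,0,0],"jaw":-1},{"travel":[0,0,45],"rot":[0,0,0],"jaw":-1},{"travel":[0,0,45],"rot":[0,0,0],"jaw":-1},{"travel":[0,0,30],"rot":[0,0,0],"jaw":-1},{"travel":[0,0,16],"rot":[0,0,0],"jaw":-1},{"travel":[0,0,0],"rot":[0,0,0],"jaw":-1}]}}

```text
clock: 2.4
eef_pos: [0.4901, -0.3476, 0.0704]
orientation: [-3.14, -0.61, -0.123]
contact_force: [0.4, -0.1, 1.5]
grip_width: 0.0935
grip_force: 0.0
```

```bash
python3 - <<'E'
from h import *
togo(*pose([.480,-.345,.086],-7,35,0)); print(robot.get_obs()['contact_force'])
E
```

```text
rot [-0.05  0.06 -0.04] shift in final axes [ 0.5 -1.4  0.3] in present axes [ 0.5 -1.4  0.3] clock 2.4
[ 0.36811178 -0.13489566  1.46266876]
```

>>> {"api": "move_arm", "payload": {"moves": [{"travel":[0,-1,0],"rot":[0,0,0],"jaw":1},{"travel":[0,0,0],"rot":[0,0,0],"jaw":1},{"travel":[0,0,0],"rot":[0,0,0],"jaw":1},{"travel":[0,0,0],"rot":[0,0,0],"jaw":1},{"travel":[0,0,0],"rot":[0,0,0],"jaw":1},{"travel":[0,0,0],"rot":[0,0,0],"jaw":1},{"travel":[0,0,0],"rot":[0,0,0],"jaw":1},{"travel":[0,0,0],"rot":[0,0,0],"jaw":1}]}}

```text
clock: 3.4
eef_pos: [0.4903, -0.3469, 0.071]
orientation: [-3.141, -0.611, -0.123]
contact_force: [0.1, -0.7, -0.2]
grip_width: 0.0213
grip_force: 29.9
```

>>> {"api": "move_arm", "payload": {"moves": [{"travel":[5.7,0,-8.2],"rot":[0,0,0],"jaw":1},{"travel":[11.5,0,-16.4],"rot":[0,0,0],"jaw":1},{"travel":[17.2,0,-24.6],"rot":[0,0,0],"jaw":1},{"travel":[17.2,0,-24.6],"rot":[0,0,0],"jaw":1},{"travel":[17.2,0,-24.6],"rot":[0,0,0],"jaw":1},{"travel":[17.2,0,-24.6],"rot":[0,0,0],"jaw":1},{"travel":[11.5,0,-16.4],"rot":[0,0,0],"jaw":1},{"travel":[0,0,0],"rot":[0,0,0],"jaw":1}]}}

```text
clock: 4.4
eef_pos: [0.4904, -0.3472, 0.2432]
orientation: [3.139, -0.613, -0.121]
contact_force: [-0.9, -0.2, -2.1]
grip_width: 0.022
grip_force: 29.9
```

```bash
python3 - <<'E'
from h import *
save('scene','s2');save('wrist','w2')
for f in('s2','w2'):
  p,d,K,T=load(f);P=cloud(f);H=cv2.cvtColor(p,cv2.COLOR_RGB2HSV).astype(int)
  m=(d>0)&(P[...,0]>.53)&(P[...,0]<.7)&(P[...,1]>-.43)&(P[...,1]<-.3)&(P[...,2]>.12)&(P[...,2]<.3)&(H[...,1]<70)
  q=P[m];print(f,len(q))
  if len(q)<10: continue
  u=np.linalg.svd(q[q[:,2]>.19]-q[q[:,2]>.19].mean(0))[2][0];print(u*np.sign(u[0]),q.min(0).round(3),q.max(0).round(3),np.median(q,0).round(3))
b,_,_,_=load('s2');cv2.imwrite('pics/c3.png',cv2.resize(b[180:380,140:360,::-1],None,fx=2.5,fy=2.5))
# guard approach: hook 35 mm in front of lip
gy=np.radians(80.7);ex=np.array([np.cos(gy),np.sin(gy)]);die=np.array([.595,.3215])
for hx in (-185,): print('G', die-ex*.185-.0*ex)
togo(*pose([.5,-.05,.2],80.7,35))
E
```

```text
s2 449
[ 0.96502527 -0.13035226 -0.22745221] [ 0.53  -0.373  0.203] [ 0.652 -0.348  0.266] [ 0.613 -0.364  0.262]
w2 3438
[ 0.99164982 -0.1289532  -0.00130629] [ 0.53  -0.374  0.255] [ 0.643 -0.348  0.263] [ 0.577 -0.36   0.26 ]
G [0.56510329 0.13893169]
rot [ 5.027e+01  1.000e-02 -7.189e+01] shift in final axes [218.1 -38.1 220.9] in present axes [ -53.3 -306.6   31.1] clock 4.5
```

View pics/c3.png

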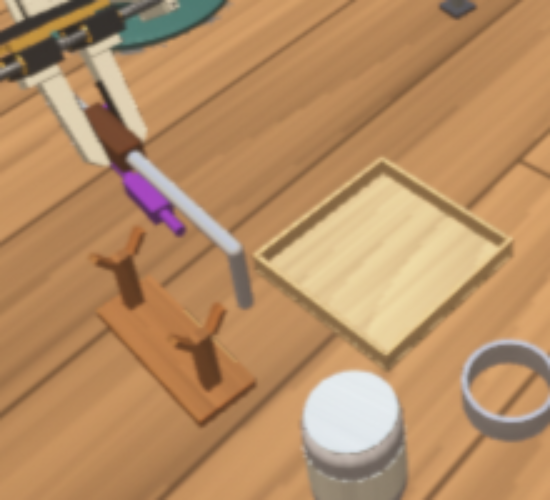

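>>> {"api": "move_arm", "payload": {"moves": [{"travel":[0,0,0],"rot":[5.6,0,-8],"jaw":1},{"travel":[0,0,0],"rot":[5.6,0,-8],"jaw":1},{"travel":[0,0,0],"rot":[5.6,0,-8],"jaw":1},{"travel":[0,0,0],"rot":[5.6,0,-8],"jaw":1},{"travel":[0,0,0],"rot":[5.6,0,-8],"jaw":1},{"travel":[0,0,0],"rot":[5.6,0,-8],"jaw":1},{"travel":[0,0,0],"rot":[5.6,0,-8],"jaw":1},{"travel":[0,0,0],"rot":[5.6,0,-8],"jaw":1},{"travel":[0,0,0],"rot":[5.5,0,-7.9],"jaw":1},{"travel":[0,0,0],"rot":[0,0,0],"jaw":1}]}}

```text
clock: 5.75
eef_pos: [0.4908, -0.3468, 0.2391]
orientation: [-3.14, -0.613, 1.408]
contact_force: [0.5, -0.0, -1.3]
grip_width: 0.0219
grip_force: 29.9
```

```bash
python3 - <<'E'
from h import *
print(robot.get_obs()['qpos'].round(2))
togo(*pose([.540,-.016,.2],80.7,35))
togo(*pose([.540,-.016,.11],80.7,35))
E
```

```text
[-0.88  0.17  1.44  0.48  1.93 -0.64]
rot [-0.08 -0.1  -0.03] shift in final axes [251.5  -4.9 242.9] in present axes [251.   -4.7 243.3] clock 5.75
rot [-0.08 -0.1  -0.03] shift in final axes [199.8  -4.9 316.6] in present axes [199.3  -4.6 316.9] clock 5.75
```

>>> {"api": "move_arm", "payload": {"moves": [{"travel":[31.5,-0.6,30.4],"rot":[0,0,0],"jaw":1},{"travel":[31.5,-0.6,30.4],"rot":[0,0,0],"jaw":1},{"travel":[31.5,-0.6,30.4],"rot":[0,0,0],"jaw":1},{"travel":[31.5,-0.6,30.4],"rot":[0,0,0],"jaw":1},{"travel":[31.5,-0.6,30.4],"rot":[0,0,0],"jaw":1},{"travel":[31.5,-0.6,30.4],"rot":[0,0,0],"jaw":1},{"travel":[31.5,-0.6,30.4],"rot":[0,0,0],"jaw":1},{"travel":[31.5,-0.6,30.4],"rot":[0,0,0],"jaw":1},{"travel":[-17,0,24.5],"rot":[0,0,0],"jaw":1},{"travel":[-17,0,24.5],"rot":[0,0,0],"jaw":1},{"travel":[-17,0,24.5],"rot":[0,0,0],"jaw":1},{"travel":[0,0,0],"rot":[0,0,0],"jaw":1}]}}

```text
clock: 7.25
eef_pos: [0.54, -0.0042, 0.0948]
orientation: [-3.137, -0.612, 1.402]
contact_force: [-0.4, 0.5, -1.1]
grip_width: 0.022
grip_force: 29.9
```

```bash
python3 - <<'E'
from h import *
print(robot.get_obs()['qpos'].round(2))
togo(*pose([.540,-.016,.11],80.7,35))
save('top','t3');save('scene','s3')
gy=np.radians(80.7);ex=np.array([np.cos(gy),np.sin(gy)]);ey=np.array([-ex[1],ex[0]])
for f in('t3','s3'):
  p,d,K,T=load(f);P=cloud(f);H=cv2.cvtColor(p,cv2.COLOR_RGB2HSV).astype(int)
  c=(P[...,:2]-[.5518,.3117]);gx=c@ex;gY=c@ey
  m=(d>0)&(gx>-.3)&(gx<-.1)&(abs(gY+.04)<.05)&(P[...,2]>.045)&(P[...,2]<.15)&(H[...,1]<80)
  print(f,m.sum());
  if m.sum()>20:
    A=np.polyfit(gx[m],gY[m],1);print('rod in guard: slope',A[0],'y@hook',np.polyval(A,-.16),'gx',gx[m].min(),gx[m].max(),'z',np.percentile(P[m][:,2],[5,50,95]))
  m=(d>0)&(gx>-.06)&(gx<.1)&(abs(gY+.04)<.06)&(P[...,2]>.015)&(P[...,2]<.04)&(H[...,1]<80)
  print('die gx',gx[m].min(),gx[m].max(),'gy',gY[m].min(),gY[m].max())
b=load('s3')[0];cv2.imwrite('pics/c4.png',cv2.resize(b[60:300,250:510,::-1],None,fx=2.4,fy=2.4))
E
```

```text
[-0.38 -0.07  1.93  0.6   1.46 -0.33]
rot [-0.05 -0.05 -0.29] shift in final axes [-0.9  1.9 -0.1] in present axes [-0.9  1.9 -0.2] clock 7.25
t3 173
rod in guard: slope -0.012570087062723688 y@hook -0.04206106478159465 gx -0.29058040333154483 -0.1543789931600832 z [0.10715256 0.11319272 0.11936062]
die gx -0.02755421198648977 0.06467895905405849 gy -0.07007645168026072 -0.01250209945256145
s3 185
rod in guard: slope -0.004542543717396931 y@hook -0.043540119357648566 gx -0.2689309061047788 -0.15314131155429972 z [0.06864742 0.11439006 0.11787345]
die gx -0.032361270069801294 0.05947829815962135 gy -0.06960520898221209 -0.009726059479753543
```

View pics/c4.png

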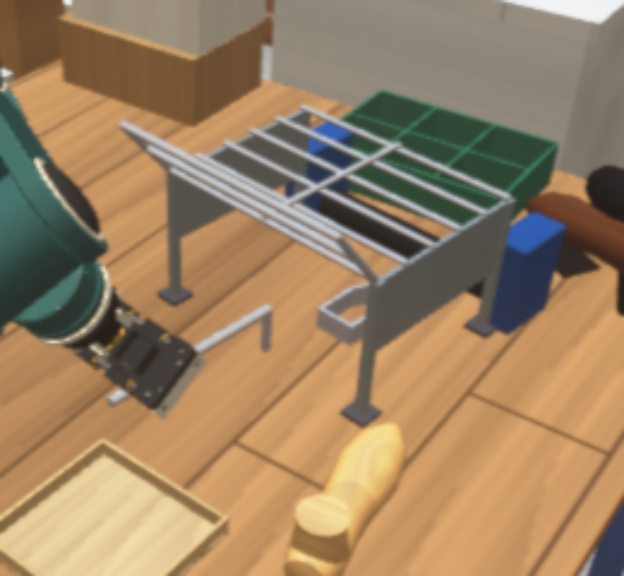

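>>> {"api": "move_arm", "payload": {"moves": [{"travel":[-4,-2,5.7],"rot":[0,0,0],"jaw":1},{"travel":[15.9,0,11.1],"rot":[0,0,0],"jaw":1},{"travel":[15.9,0,11.1],"rot":[0,0,0],"jaw":1},{"travel":[15.9,0,11.1],"rot":[0,0,0],"jaw":1},{"travel":[15.9,0,11.1],"rot":[0,0,0],"jaw":1},{"travel":[15.9,0,11.1],"rot":[0,0,0],"jaw":1},{"travel":[15.9,0,11.1],"rot":[0,0,0],"jaw":1},{"travel":[15.9,0,11.1],"rot":[0,0,0],"jaw":1},{"travel":[15.9,0,11.1],"rot":[0,0,0],"jaw":1},{"travel":[0,0,0],"rot":[0,0,0],"jaw":1}]}}

```text
clock: 8.6
eef_pos: [0.5643, 0.1504, 0.0902]
orientation: [3.141, -0.611, 1.411]
contact_force: [-0.3, -0.4, -1.5]
grip_width: 0.0222
grip_force: 29.9
```

```bash
cat >> h.py <<'E'
gyaw=np.radians(80.7);ex=np.array([np.cos(gyaw),np.sin(gyaw)]);ey=np.array([-ex[1],ex[0]]);G0=np.array([.5518,.3117])
def guardlook(tag,zr,hx,dx=(-.06,.1)):
  for n in('top','scene'):
    f=n[0]+tag;save(n,f)
    p,d,K,T=load(f);P=cloud(f);H=cv2.cvtColor(p,cv2.COLOR_RGB2HSV).astype(int)
    c=P[...,:2]-G0;gx=c@ex;gY=c@ey
    m=(d>0)&(gx>hx-.13)&(gx<hx+.05)&(abs(gY+.04)<.05)&(P[...,2]>.045)&(P[...,2]<zr)&(H[...,1]<80)
    if m.sum()>20:
      A=np.polyfit(gx[m],gY[m],1);print(f,'rod slope',A[0].round(3),'y@hook',np.polyval(A,hx).round(4),'gx',gx[m].min().round(4),gx[m].max().round(4),'z',np.percentile(P[m][:,2],[5,50,95]).round(4))
    m=(d>0)&(gx>dx[0])&(gx<dx[1])&(abs(gY+.04)<.07)&(P[...,2]>.015)&(P[...,2]<.04)&(H[...,1]<80)
    if m.sum()>5: print(f,'die n',m.sum(),'gx',gx[m].min().round(4),gx[m].max().round(4),'gy',gY[m].min().round(4),gY[m].max().round(4))
E
python3 - <<'E'
from h import *
guardlook('4',.15,-.005)
b=load('s4')[0];cv2.imwrite('pics/c5.png',cv2.resize(b[60:300,250:510,::-1],None,fx=2.4,fy=2.4))
E
```

```text
t4 rod slope -0.004 y@hook -0.0401 gx -0.1267 -0.001 z [0.0747 0.1086 0.1141]
t4 die n 155 gx -0.0291 0.0655 gy -0.07 -0.0126
s4 rod slope 0.002 y@hook -0.0417 gx -0.0893 0.004 z [0.0529 0.1071 0.1117]
s4 die n 179 gx -0.0333 0.0567 gy -0.0696 -0.0089
```

View pics/c5.png

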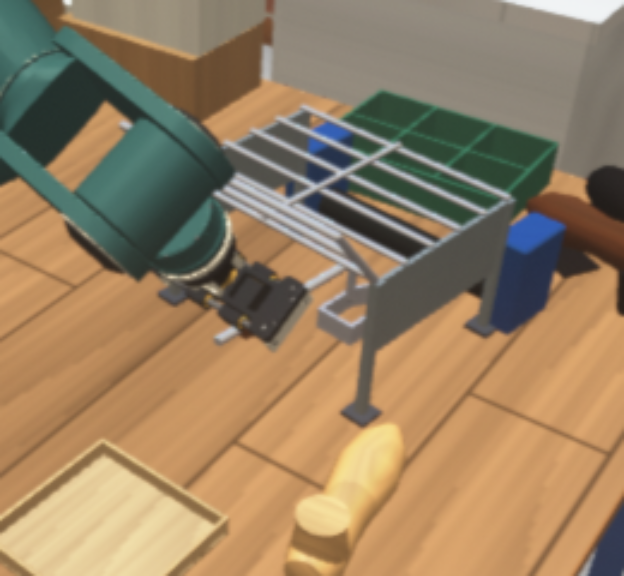

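>>> {"api": "move_arm", "payload": {"moves": [{"travel":[-8,0,11.5],"rot":[0,0,0],"jaw":1},{"travel":[-8,0,11.4],"rot":[0,0,0],"jaw":1},{"travel":[-3.5,0,5],"rot":[0,0,0],"jaw":1},{"travel":[0,0,0],"rot":[0,0,0],"jaw":1},{"travel":[-6.6,0,-4.6],"rot":[0,0,0],"jaw":1},{"travel":[-6.6,0,-4.6],"rot":[0,0,0],"jaw":1},{"travel":[-6.6,0,-4.6],"rot":[0,0,0],"jaw":1},{"travel":[-6.6,0,-4.6],"rot":[0,0,0],"jaw":1},{"travel":[-6.6,0,-4.6],"rot":[0,0,0],"jaw":1},{"travel":[-6.6,0,-4.6],"rot":[0,0,0],"jaw":1},{"travel":[0,0,0],"rot":[0,0,0],"jaw":1}]}}

```text
clock: 10.07
eef_pos: [0.5567, 0.1007, 0.056]
orientation: [3.141, -0.61, 1.409]
contact_force: [0.3, 0.2, -1.1]
grip_width: 0.0216
grip_force: 29.9
```

```bash
python3 - <<'E'
from h import *
guardlook('5',.12,-.055,(-.1,.07))
E
```

```text
t5 rod slope -0.006 y@hook -0.0408 gx -0.1838 -0.048 z [0.0671 0.0744 0.0795]
t5 die n 156 gx -0.0637 0.0308 gy -0.0695 -0.0125
s5 rod slope -0.013 y@hook -0.0429 gx -0.1493 -0.0478 z [0.0501 0.0741 0.0783]
s5 die n 251 gx -0.0661 0.0312 gy -0.0695 -0.0108
```

>>> {"api": "move_arm", "payload": {"moves": [{"travel":[-8.2,0,-5.7],"rot":[0,0,0],"jaw":1},{"travel":[-16.4,0,-11.5],"rot":[0,0,0],"jaw":1},{"travel":[-16.4,0,-11.5],"rot":[0,0,0],"jaw":1},{"travel":[-16.4,0,-11.5],"rot":[0,0,0],"jaw":1},{"travel":[-16.4,0,-11.5],"rot":[0,0,0],"jaw":1},{"travel":[-16.4,0,-11.5],"rot":[0,0,0],"jaw":1},{"travel":[-16.4,0,-11.5],"rot":[0,0,0],"jaw":1},{"travel":[-16.4,0,-11.5],"rot":[0,0,0],"jaw":1},{"travel":[-16.4,0,-11.5],"rot":[0,0,0],"jaw":1},{"travel":[-16.4,0,-11.5],"rot":[0,0,0],"jaw":1},{"travel":[-16.4,0,-11.5],"rot":[0,0,0],"jaw":1},{"travel":[-16.4,0,-11.5],"rot":[0,0,0],"jaw":1}]}}

```text
clock: 11.68
eef_pos: [0.5193, -0.1273, 0.0562]
orientation: [3.141, -0.611, 1.409]
contact_force: [0.4, 0.5, -1.8]
grip_width: 0.0217
grip_force: 29.9
```

>>> {"api": "move_arm", "payload": {"moves": [{"travel":[-16.4,0,-11.5],"rot":[0,0,0],"jaw":1},{"travel":[-8.2,0,-5.7],"rot":[0,0,0],"jaw":1},{"travel":[0,0,0],"rot":[0,0,0],"jaw":1},{"travel":[0,0,0],"rot":[0,0,0],"jaw":1},{"travel":[0,0,0],"rot":[0,0,0],"jaw":1}]}}

```text
clock: 12.3
eef_pos: [0.5147, -0.1551, 0.0562]
orientation: [3.141, -0.611, 1.41]
contact_force: [-0.4, 0.2, -1.1]
grip_width: 0.0219
grip_force: 29.9
```

```bash
python3 - <<'E'
from h import *
guardlook('6',.12,-.31,(-.35,-.18))
E
```

```text
t6 rod slope 0.003 y@hook -0.0403 gx -0.4399 -0.306 z [0.0681 0.0746 0.0793]
t6 die n 197 gx -0.3246 -0.2295 gy -0.0706 -0.0129
s6 rod slope -0.013 y@hook -0.0426 gx -0.4393 -0.3047 z [0.0543 0.0743 0.0782]
s6 die n 361 gx -0.3256 -0.2293 gy -0.07 -0.0117
```

>>> {"api": "move_arm", "payload": {"moves": [{"travel":[8.2,0,5.7],"rot":[0,0,0],"jaw":1},{"travel":[0,0,0],"rot":[0,0,0],"jaw":1},{"travel":[11.5,0,-16.4],"rot":[0,0,0],"jaw":1},{"travel":[21.5,0,-30.7],"rot":[0,0,0],"jaw":1},{"travel":[21.5,0,-30.7],"rot":[0,0,0],"jaw":1},{"travel":[21.5,0,-30.7],"rot":[0,0,0],"jaw":1},{"travel":[21.5,0,-30.7],"rot":[0,0,0],"jaw":1},{"travel":[10,0,-14.3],"rot":[0,0,0],"jaw":1},{"travel":[0,0,0],"rot":[0,0,0],"jaw":1}]}}

```text
clock: 13.52
eef_pos: [0.5163, -0.1458, 0.2446]
orientation: [3.139, -0.61, 1.41]
contact_force: [-1.0, -0.0, -0.9]
grip_width: 0.0217
grip_force: 29.9
```

>>> {"api": "move_arm", "payload": {"moves": [{"travel":[0,0,0],"rot":[-5.6,0,8],"jaw":1},{"travel":[0,0,0],"rot":[-5.6,0,8],"jaw":1},{"travel":[0,0,0],"rot":[-5.6,0,8],"jaw":1},{"travel":[0,0,0],"rot":[-5.6,0,8],"jaw":1},{"travel":[0,0,0],"rot":[-5.6,0,8],"jaw":1},{"travel":[0,0,0],"rot":[-5.6,0,8],"jaw":1},{"travel":[0,0,0],"rot":[-5.6,0,8],"jaw":1},{"travel":[0,0,0],"rot":[-5.6,0,8],"jaw":1},{"travel":[0,0,0],"rot":[-5.6,0,8],"jaw":1},{"travel":[0,0,0],"rot":[0,0,0],"jaw":1}]}}

```text
clock: 14.78
eef_pos: [0.5159, -0.1442, 0.2421]
orientation: [-3.141, -0.61, -0.122]
contact_force: [0.6, -0.0, -0.3]
grip_width: 0.0214
grip_force: 29.9
```

```bash
python3 - <<'E'
from h import *
r=R.from_euler('xyz',[-3.141,-.611,-.123])
togo(np.array([.4903,-.3469,.23]),r)
guardlook('7',.12,-.5,(-.36,-.18))
E
```

```text
rot [0.   0.07 0.03] shift in final axes [ -7.4 204.3   9.5] in present axes [ -7.6 204.3   9.5] clock 14.775
t7 die n 204 gx -0.3246 -0.2297 gy -0.0706 -0.013
s7 die n 310 gx -0.3253 -0.2281 gy -0.0696 -0.0103
```

>>> {"api": "move_arm", "payload": {"moves": [{"travel":[0,41,0],"rot":[0,0,0],"jaw":1},{"travel":[0,41,0],"rot":[0,0,0],"jaw":1},{"travel":[0,41,0],"rot":[0,0,0],"jaw":1},{"travel":[0,41,0],"rot":[0,0,0],"jaw":1},{"travel":[0,40.5,0],"rot":[0,0,0],"jaw":1},{"travel":[0,0,0],"rot":[0,0,0],"jaw":1}]}}

```text
clock: 15.62
eef_pos: [0.4896, -0.3516, 0.2421]
orientation: [-3.141, -0.61, -0.125]
contact_force: [0.3, 0.1, -1.9]
grip_width: 0.0217
grip_force: 30.0
```

```bash
python3 - <<'E'
from h import *
save('wrist','w8')
def rod(f):
  p,d,K,T=load(f);P=(np.linalg.inv(T)@np.c_[cloud(f).reshape(-1,3),np.ones(d.size)].T)[:3].T.reshape(400,640,3)
  W=cloud(f);H=cv2.cvtColor(p,cv2.COLOR_RGB2HSV).astype(int)
  m=(d>0)&(W[...,0]>.53)&(W[...,0]<.7)&(W[...,1]>-.43)&(W[...,1]<-.3)&(W[...,2]>.24)&(W[...,2]<.3)&(H[...,1]<70)
  v,u=np.where(m);A=np.polyfit(v,u,1);q=W[m];B=np.polyfit(q[:,0],q[:,1:],1)
  print(f,'rows',v.min(),v.max(),'u line',A.round(3),'x max',q[:,0].max().round(4),'dy/dx,dz/dx',B[0].round(4),'at .6',(B[0]*.6+B[1]).round(4))
rod('w2');rod('w8')
togo(np.array([.4903,-.3469,.071]),R.from_euler('xyz',[-3.141,-.611,-.123]))
E
```

```text
w2 rows 0 170 u line [-5.00000e-03  3.22915e+02] x max 0.643 dy/dx,dz/dx [-0.1286 -0.0013] at .6 [-0.3625  0.2598]
w8 rows 0 170 u line [-6.00000e-03  3.22791e+02] x max 0.6425 dy/dx,dz/dx [-0.1313 -0.0019] at .6 [-0.3661  0.2619]
rot [ 0.05  0.04 -0.1 ] shift in final axes [-98.3  -3.3 140.3] in present axes [-98.2  -3.2 140.4] clock 15.675
```

>>> {"api": "move_arm", "payload": {"moves": [{"travel":[0,-3.5,0],"rot":[0,0,0],"jaw":1},{"travel":[-20,0,28.5],"rot":[0,0,0],"jaw":1},{"travel":[-20,0,28.5],"rot":[0,0,0],"jaw":1},{"travel":[-20,0,28.5],"rot":[0,0,0],"jaw":1},{"travel":[-16,0,23],"rot":[0,0,0],"jaw":1},{"travel":[-12,0,17],"rot":[0,0,0],"jaw":1},{"travel":[-6,0,8.5],"rot":[0,0,0],"jaw":1},{"travel":[-3,0,4.3],"rot":[0,0,0],"jaw":1},{"travel":[0,0,0],"rot":[0,0,0],"jaw":1},{"travel":[0,0,0],"rot":[0,0,0],"jaw":1}]}}

```text
clock: 16.92
eef_pos: [0.4913, -0.3454, 0.0756]
orientation: [3.141, -0.612, -0.125]
contact_force: [-0.5, -0.3, -1.4]
grip_width: 0.0219
grip_force: 30.0
```

```bash
python3 - <<'E'
from h import *
togo(np.array([.4903,-.3469,.071]),R.from_euler('xyz',[-3.141,-.611,-.123]))
E
```

```text
rot [ 0.14 -0.08 -0.08] shift in final axes [-3.3  1.7  3.3] in present axes [-3.3  1.7  3.3] clock 16.925
```

>>> {"api": "move_arm", "payload": {"moves": [{"travel":[-3,1.5,3],"rot":[0,0,0],"jaw":1},{"travel":[0,0,0],"rot":[0,0,0],"jaw":1},{"travel":[0,0,0],"rot":[0,0,0],"jaw":-1},{"travel":[0,0,0],"rot":[0,0,0],"jaw":-1},{"travel":[0,0,0],"rot":[0,0,0],"jaw":-1},{"travel":[0,0,0],"rot":[0,0,0],"jaw":-1},{"travel":[0,0,0],"rot":[0,0,0],"jaw":-1},{"travel":[0,0,0],"rot":[0,0,0],"jaw":-1},{"travel":[0,0,0],"rot":[0,0,0],"jaw":-1}]}}

```text
clock: 18.05
eef_pos: [0.4902, -0.3464, 0.0705]
orientation: [-3.142, -0.611, -0.125]
contact_force: [0.2, -0.7, 0.2]
grip_width: 0.0871
grip_force: 0.0
```

>>> {"api": "move_arm", "payload": {"moves": [{"travel":[0,0,-20],"rot":[0,0,0],"jaw":-1},{"travel":[0,0,-40],"rot":[0,0,0],"jaw":-1},{"travel":[0,0,-50],"rot":[0,0,0],"jaw":-1},{"travel":[0,0,-50],"rot":[0,0,0],"jaw":-1},{"travel":[0,0,-20],"rot":[0,0,0],"jaw":-1},{"travel":[0,0,0],"rot":[0,0,0],"jaw":-1}]}}

```text
clock: 18.8
eef_pos: [0.3874, -0.3341, 0.2194]
orientation: [3.139, -0.613, -0.125]
contact_force: [0.1, 0.2, -1.0]
grip_width: 0.093
grip_force: 0.0
```

```bash
python3 - <<'E'
from h import *
save('wrist','w9')
p,d,K,T=load('w9');P=cloud('w9');H=cv2.cvtColor(p,cv2.COLOR_RGB2HSV).astype(int)
for f in('w1','w9'):
  p,d,K,T=load(f);P=cloud(f);H=cv2.cvtColor(p,cv2.COLOR_RGB2HSV).astype(int)
  m=(d>0)&(P[...,0]>.39)&(P[...,0]<.65)&(P[...,1]>-.43)&(P[...,1]<-.28)&(P[...,2]>.084)&(P[...,2]<.11)
  q=P[m&(H[...,1]<70)&(P[...,0]<.62)];A=np.polyfit(q[:,0],q[:,1],1)
  gx=np.sort(q[:,0]);i=np.diff(gx).argmax()
  print(f,'yaw',np.degrees(np.arctan(A[0])).round(2),'y',np.polyval(A,.48).round(4),'x',gx[0].round(4),gx[i].round(4),gx[i+1].round(4),'z',[np.percentile(q[s,2],90).round(4) for s in(q[:,0]<.46,q[:,0]>.55)])
# die from earlier two looks: centre, long axis
die=[]
for f in('t7','s7'):
  p,d,K,T=load(f);P=cloud(f);H=cv2.cvtColor(p,cv2.COLOR_RGB2HSV).astype(int)
  c=P[...,:2]-G0;a=c@ex;b=c@ey
  m=(d>0)&(a>-.36)&(a<-.19)&(abs(b+.04)<.07)&(P[...,2]>.015)&(P[...,2]<.04)&(H[...,1]<80)
  r=cv2.minAreaRect((P[m][:,:2]*1000).astype(np.float32));print(f,r,np.percentile(P[m][:,2],90).round(4))
togo(*pose([.507,.043,.25],80.7,0))
E
```

```text
w1 yaw -6.88 y -0.3438 x 0.414 0.4492 0.516 z [np.float64(0.0928), np.float64(0.0926)]
w9 yaw -7.48 y -0.3463 x 0.4124 0.4474 0.5141 z [np.float64(0.0907), np.float64(0.0903)]
t7 ((548.2118530273438, 31.32160758972168), (95.181640625, 56.882930755615234), 79.31239318847656) 0.0332
s7 ((546.7467651367188, 31.846921920776367), (97.56895446777344, 58.5039176940918), 79.54861450195312) 0.0314
rot [ 26.85 -27.79 -84.9 ] shift in final axes [391.1  56.9 -13.1] in present axes [  65.9 -388.8   29.9] clock 18.85
```

>>> {"api": "move_arm", "payload": {"moves": [{"travel":[0,0,0],"rot":[0,-8.8,0],"jaw":-1},{"travel":[0,0,0],"rot":[0,-8.8,0],"jaw":-1},{"travel":[0,0,0],"rot":[0,-8.8,0],"jaw":-1},{"travel":[0,0,0],"rot":[0,-8.7,0],"jaw":-1},{"travel":[0,0,0],"rot":[0,0,-10],"jaw":-1},{"travel":[0,0,0],"rot":[0,0,-10],"jaw":-1},{"travel":[0,0,0],"rot":[0,0,-10],"jaw":-1},{"travel":[0,0,0],"rot":[0,0,-10],"jaw":-1},{"travel":[0,0,0],"rot":[0,0,-10],"jaw":-1},{"travel":[0,0,0],"rot":[0,0,-10],"jaw":-1},{"travel":[0,0,0],"rot":[0,0,-10],"jaw":-1},{"travel":[0,0,0],"rot":[0,0,-10],"jaw":-1}]}}

```text
clock: 20.35
eef_pos: [0.3882, -0.3331, 0.2159]
orientation: [-3.138, -0.001, 1.278]
contact_force: [0.0, 0.3, 0.5]
grip_width: 0.0928
grip_force: 0.0
```

```bash
python3 - <<'E'
from h import *
togo(*pose([.546,.0235,.22],80,0))
E
```

```text
rot [-0.19 -0.06 -6.77] shift in final axes [378.6  93.5  14.9] in present axes [387.   48.3  15.1] clock 20.35
```

>>> {"api": "move_arm", "payload": {"moves": [{"travel":[0,0,0],"rot":[0,0,-6.8],"jaw":-1},{"travel":[47,11.7,1.9],"rot":[0,0,0],"jaw":-1},{"travel":[47,11.7,1.9],"rot":[0,0,0],"jaw":-1},{"travel":[47,11.7,1.9],"rot":[0,0,0],"jaw":-1},{"travel":[47,11.7,1.9],"rot":[0,0,0],"jaw":-1},{"travel":[47,11.7,1.9],"rot":[0,0,0],"jaw":-1},{"travel":[47,11.7,1.9],"rot":[0,0,0],"jaw":-1},{"travel":[47,11.7,1.9],"rot":[0,0,0],"jaw":-1},{"travel":[48,11.7,1.9],"rot":[0,0,0],"jaw":-1},{"travel":[0,0,0],"rot":[0,0,0],"jaw":-1}]}}

```text
clock: 21.6
eef_pos: [0.5481, 0.0236, 0.2]
orientation: [-3.137, 0.0, 1.394]
contact_force: [-0.3, -0.4, -0.3]
grip_width: 0.0928
grip_force: 0.0
```

```bash
python3 - <<'E'
from h import *
save('wrist','w10')
p,d,K,T=load('w10');P=cloud('w10');H=cv2.cvtColor(p,cv2.COLOR_RGB2HSV).astype(int)
m=(d>0)&(abs(P[...,0]-.547)<.09)&(abs(P[...,1]-.03)<.09)&(P[...,2]>.015)&(P[...,2]<.04)&(H[...,1]<80)
q=P[m];r=cv2.minAreaRect((q[:,:2]*1000).astype(np.float32));print(m.sum(),r,cv2.boxPoints(r).round().tolist(),np.percentile(q[:,2],[50,90]))
togo(*pose([.546,.0235,.025],80,0))
E
```

```text
1655 ((544.1904296875, 29.517658233642578), (96.57862091064453, 55.99465560913086), 80.37824249267578) [[509.0, -13.0], [564.0, -23.0], [580.0, 72.0], [525.0, 82.0]] [0.03118396 0.03227833]
rot [-0.23  0.04 -0.18] shift in final axes [  1.2  -1.8 194.4] in present axes [  1.3  -1.1 194.4] clock 21.65
```

View pics/w10.png

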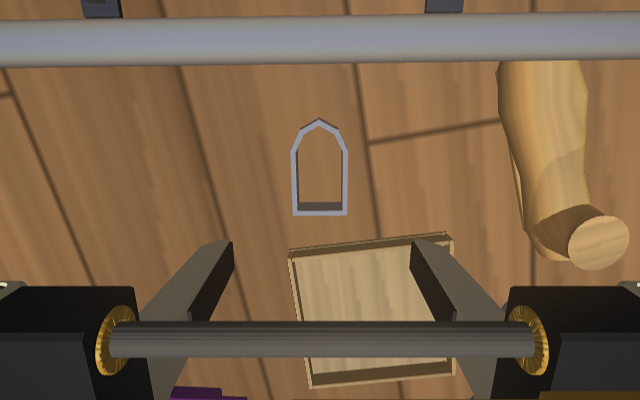

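>>> {"api": "move_arm", "payload": {"moves": [{"travel":[-2,-4,45],"rot":[0,0,0],"jaw":-1},{"travel":[0,0,50],"rot":[0,0,0],"jaw":-1},{"travel":[0,0,50],"rot":[0,0,0],"jaw":-1},{"travel":[0,0,30],"rot":[0,0,0],"jaw":-1},{"travel":[0,0,13],"rot":[0,0,0],"jaw":-1},{"travel":[0,0,5],"rot":[0,0,0],"jaw":-1},{"travel":[0,0,0],"rot":[0,0,0],"jaw":-1}]}}

```text
clock: 22.52
eef_pos: [0.5434, 0.019, 0.0103]
orientation: [-3.141, -0.0, 1.39]
contact_force: [-0.2, -0.2, 0.2]
grip_width: 0.0932
grip_force: 0.0
```

>>> {"api": "move_arm", "payload": {"moves": [{"travel":[0,0,0],"rot":[0,0,0],"jaw":1},{"travel":[0,0,0],"rot":[0,0,0],"jaw":1},{"travel":[0,0,0],"rot":[0,0,0],"jaw":1},{"travel":[0,0,0],"rot":[0,0,0],"jaw":1},{"travel":[0,0,0],"rot":[0,0,0],"jaw":1},{"travel":[0,0,0],"rot":[0,0,0],"jaw":1}]}}

```text
clock: 23.28
eef_pos: [0.5431, 0.0192, 0.0097]
orientation: [-3.141, 0.0, 1.39]
contact_force: [0.1, 1.0, 2.3]
grip_width: 0.0557
grip_force: 30.0
```

>>> {"api": "move_arm", "payload": {"moves": [{"travel":[0,0,-15],"rot":[0,0,0],"jaw":1},{"travel":[0,0,-35],"rot":[0,0,0],"jaw":1},{"travel":[0,0,-40],"rot":[0,0,-7],"jaw":1},{"travel":[0,0,0],"rot":[0,0,0],"jaw":1}]}}

```text
clock: 23.78
eef_pos: [0.5445, 0.0192, 0.1036]
orientation: [3.137, -0.0, 1.513]
contact_force: [0.4, 0.7, -4.1]
grip_width: 0.0556
grip_force: 30.0
```

```bash
python3 - <<'E'
from h import *
P=cloud('w10')
m=(P[...,2]>.02)&(P[...,2]<.032)&(P[...,1]<-.04)&(P[...,1]>-.3)&(P[...,0]>.45)&(P[...,0]<.72)
q=P[m]; print(q.min(0),q.max(0))
t=np.array([.5814,-.165,.10]);togo(t,R.from_euler('xyz',[np.pi,0,np.radians(87)]))
E
```

```text
[ 0.48220785 -0.25243688  0.02000069] [ 0.67044612 -0.06229012  0.03040437]
rot [ 0.24 -0.02 -0.3 ] shift in final axes [-182.    46.5    3.6] in present axes [-181.8   47.4    3.7] clock 23.775
```

>>> {"api": "move_arm", "payload": {"moves": [{"travel":[-36,9,0],"rot":[0,0,0],"jaw":1},{"travel":[-36,9,0],"rot":[0,0,0],"jaw":1},{"travel":[-37,9,0],"rot":[0,0,0],"jaw":1},{"travel":[-37,9,0],"rot":[0,0,0],"jaw":1},{"travel":[-37,9,0],"rot":[0,0,0],"jaw":1},{"travel":[0,0,0],"rot":[0,0,0],"jaw":1},{"travel":[0,0,35],"rot":[0,0,0],"jaw":1},{"travel":[0,0,30],"rot":[0,0,0],"jaw":1},{"travel":[0,0,10],"rot":[0,0,0],"jaw":1},{"travel":[0,0,0],"rot":[0,0,0],"jaw":1}]}}

```text
clock: 25.02
eef_pos: [0.577, -0.1656, 0.0244]
orientation: [-3.14, -0.0, 1.512]
contact_force: [-0.3, 0.3, -2.4]
grip_width: 0.0559
grip_force: 30.0
```

```bash
python3 - <<'E'
from h import *
save('scene','s11');P=cloud('s11');p,d,K,T=load('s11');H=cv2.cvtColor(p,cv2.COLOR_RGB2HSV).astype(int)
m=(d>0)&(abs(P[...,0]-.58)<.08)&(abs(P[...,1]+.155)<.08)&(P[...,2]>.012)&(P[...,2]<.075)&(H[...,1]<80)
print(m.sum(),P[m].min(0),P[m].max(0));print(robot.get_obs()['eef_pos'])
E
```

```text
521 [ 0.53290341 -0.20181546  0.01466078] [ 0.62211727 -0.1346032   0.07480556]
[ 0.57745835 -0.1659014   0.02528528]
```

>>> {"api": "move_arm", "payload": {"moves": [{"travel":[0,0,4],"rot":[0,0,0],"jaw":1},{"travel":[0,0,3],"rot":[0,0,0],"jaw":1},{"travel":[0,0,2],"rot":[0,0,0],"jaw":1},{"travel":[0,0,1],"rot":[0,0,0],"jaw":1},{"travel":[0,0,0],"rot":[0,0,0],"jaw":1}]}}

```text
clock: 25.7
eef_pos: [0.5772, -0.1661, 0.0147]
orientation: [-3.14, -0.0, 1.512]
contact_force: [-2.3, 1.1, 0.5]
grip_width: 0.0559
grip_force: 30.0
```

>>> {"api": "move_arm", "payload": {"moves": [{"travel":[0,0,0.7],"rot":[0,0,0],"jaw":1},{"travel":[0,0,0],"rot":[0,0,0],"jaw":-1},{"travel":[0,0,0],"rot":[0,0,0],"jaw":-1},{"travel":[0,0,0],"rot":[0,0,0],"jaw":-1},{"travel":[0,0,0],"rot":[0,0,0],"jaw":-1},{"travel":[0,0,0],"rot":[0,0,0],"jaw":-1},{"travel":[0,0,-20],"rot":[0,0,0],"jaw":-1},{"travel":[0,0,-40],"rot":[0,0,0],"jaw":-1},{"travel":[0,0,-50],"rot":[0,0,0],"jaw":-1},{"travel":[0,0,-50],"rot":[0,0,0],"jaw":-1},{"travel":[-40,0,-20],"rot":[0,0,0],"jaw":-1},{"travel":[0,0,0],"rot":[0,0,0],"jaw":-1}]}}

```text
clock: 27.2
eef_pos: [0.5754, -0.2079, 0.1974]
orientation: [3.139, 0.002, 1.51]
contact_force: [0.4, 0.9, -0.7]
grip_width: 0.093
grip_force: 0.0
```

```bash
python3 - <<'E'
from h import *
save('scene','s12')
p=load('s12')[0];cv2.imwrite('pics/c12.png',cv2.resize(p[180:380,140:400,::-1],None,fx=3,fy=3))
P=cloud('s12');d=load('s12')[1];H=cv2.cvtColor(p,cv2.COLOR_RGB2HSV).astype(int)
m=(d>0)&(abs(P[...,0]-.58)<.08)&(abs(P[...,1]+.155)<.08)&(P[...,2]>.025)&(P[...,2]<.06)&(H[...,1]<80)
r=cv2.minAreaRect((P[m][:,:2]*1000).astype(np.float32));print(r,np.percentile(P[m][:,2],[90,99]))
m=(d>0)&(P[...,0]>.39)&(P[...,0]<.65)&(P[...,1]>-.43)&(P[...,1]<-.28)&(P[...,2]>.086)&(P[...,2]<.11)&(H[...,1]<70)
q=P[m]
A=np.polyfit(q[:,0],q[:,1],1)
for _ in range(5):
  k=abs(np.polyval(A,q[:,0])-q[:,1])<.008;A=np.polyfit(q[k,0],q[k,1],1)
q=q[k];gx=np.sort(q[:,0]);i=np.diff(gx).argmax();print('rod',np.degrees(np.arctan(A[0])),np.polyval(A,.48),gx[i],gx[i+1],np.percentile(q[:,2],90))
E
```

```text
((578.521484375, -152.34463500976562), (96.8377914428711, 59.04789352416992), 85.87947082519531) [0.03674391 0.03894374]
rod -7.41032089116035 -0.3459882497133213 0.44930308429234334 0.5111453166637548 0.09258482661768166
```

View pics/c12.png

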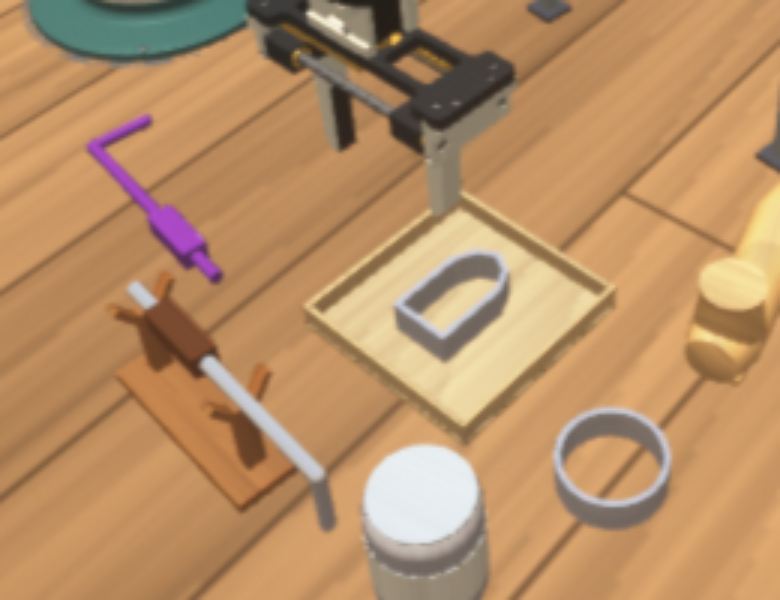

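The die lies flat in the middle of the tray (crop 455,305), and the rod sits in both cradles with its hook down. The can, ring and last look undisturbed.

```bash
python3 -c "
from h import *
print(robot.close_job())"
```

```text
the job is handed in; nothing more can be done
None
```

I handed the job in at about 27 s: the D-shaped die was drawn out with the rod and lies flat in the tray, the rod is back in both cradles, and the last picture showed the bystanders undisturbed; no verdict was returned.

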